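# Gauge a blind hole and fit the matching stop post

## Robot

A 6-joint arm with a two-finger parallel gripper is mounted at the origin on a cart in front of the work surface, level with it; the furniture and walls round the work are solid. World frame = base frame: x ahead of the robot, y to its left, z up, the work surface at z = 0. Lengths are in mm, angles in rad, forces in N, time in s.
With the tool pointing down it reaches from about 350 to 875 mm from the base axis. Payload 4.2 kg.
Tool frame: the origin (TCP) lies midway between the tips of the shut fingers; the grasp point (between the pads) lies 19 mm behind it; z points along the fingers, y is the direction in which the jaws open and shut (so a half turn about z gives the same grasp; the last joint's range is limited). The gripper opens to 85 mm and grips with 20 to 120 N. Pads are 22 mm wide; open, the fingers measure 114 mm over their backs; the gripper's body (76 mm by 85 mm) begins 54 mm behind the grasp point. The pads swing forward as they close: fully open they stand 13 mm farther back than shut.
Start: joints at [-1.067, 0.385, 0.008, 0, -1.194, -0.259], TCP at [151.494, -606.341, 231.312] pointing down, gripper open.
Joint ranges: [-3.14, 3.14], [-1.21, 2.06], [-1.07, 1.41], [-3.16, 2.05], [-2.99, -0.16], [-3.1, 3.1]. Speed limits (rad/s): [2.79, 2.79, 3.14, 3.14, 3.14, 3.14].

## Interface

Orientations are given as a unit quaternion [x, y, z, w].
In Python, from bench import readout, optics, workorder, nets gives the robot as it stands. The module is installed in compiled form; this text tells all that it offers.
- The arm moves only by the tool move_arm, never from a script. Its argument "steps" is a list of rows, each a list of 7 numbers: the opening, from -1 (shut) to 1 (fully open), so that 0 is half open, then the shift along the world's x, y, z in mm, then the turn, a rotation vector about the world's x, y, z in rad. In form: [[gripper, tx, ty, tz, wx, wy, wz], ...]. A call has 1 to 5 rows; each row is the pose to reach, as a shift and turn from the pose commanded when the call began; what a row does not reach only later rows make up. A row lasts 1/12 s, in which the tool goes at most 41.7 mm and 7.16 degrees, less where a joint would pass 70% of its speed; a pose out of reach is approached as far as the arm can. A call with a gripper value outside its range is refused whole. The fingers move at their own pace and stop on an object; the grip force is fixed at half the most. Time passes only in rows, so rows that repeat a pose let the fingers close. It gives the time, the measured TCP pose, the force and the opening at its end, in the units of the state.
- readout.read_state(): the state, without advancing time (a new reading comes with each control period).
- optics.get_image(name): name is "scene" or "top" or "wrist"; returns a dict with "frame" (400x640x3 uint8, blue, green, red), "fx", "fy", "cx", "cy" (pixels), "rvec" (rotation vector, rad) and "tvec" (3), from world to camera coordinates, as OpenCV has them. Camera axes: x right, y down, z forward; pixel columns grow to the right and rows downward; lengths in mm; the calibration is good to about 2 mm. A picture is of the moment at which its call begins. There is no depth.
- workorder.job_done(): hands the job in, once; it reports no verdict.
Trained networks look in a picture, given as the dict that the camera call returned (one of the last four; its "shot" number tells which), for a name from the list of things; names that differ only in an ending like _2 or _b are one class to them, and where a whole thing is asked for, a point or a joint stands for the part that bears it (a point fixed in the world has none). Each returns a list of dicts, best first, with "conf" (0 to 1); they miss things now and then, are a little off and sometimes report something else, mostly with a low value. They report only what shows in the picture. A call takes as long as a camera call.
- nets.silhouettes(name, picture): "region" (400x640 bool, what is visible of it) and "extent" ([left, top, right, bottom] in pixels, round what is visible of it).
- nets.tip_of(name, picture): "uv" ([column, row] in pixels: a listed point, or the origin of a listed thing).
The state is a dict: "clock": time; "joints": joint angles; "joint_vel": joint speeds; "joint_efforts": joint torques, N m; "position": TCP position; "ee_rot": TCP orientation; "contact_force": force on the tool from outside, world axes, zero at the start; "wrist_torque": the same for the moment, N m; "gripper_width": finger opening in mm.
Only numpy, scipy, OpenCV 4.12 (cv2) and the standard library are available. Lean on these libraries where they do the work, as an engineer would, in place of code of your own. Each camera call takes 0.05 s, during which the arm holds its last target.

## Task

Nobody has noted how deep the blind hole in the locating block is: take the depth rod by its green handle, press its sprung tip in on the bottom of the hole, and put the rod back in its stand. Then fit the one stop post that suits this depth, so that it stands on the bottom with the lower edge of its colour band level with the block's top face. Take only that one post out of the rack, and leave the jar, the tape and the cassette where they are.

Things in the scene. Friction and masses are not known exactly. Their poses are not given: they have to be found in the camera images.
- block: aluminium locating block fixed to the bench, 70 x 70 x 62 mm high (two dark steel feet 10 mm high stick out 21 mm on its y sides); origin at the centre of its underside, z up. In the middle of its top face is one round blind hole, 16 mm wide. The hole is 24, 36 or 48 mm deep, different from run to run and not to be seen from outside; its floor is flat and rigid
- bore_mouth (a point): centre of the hole's mouth, level with the block's top face, 62 mm above the bench; z up
- stand: black stand of the depth rod fixed to the bench: a 50 x 50 mm column, 75 mm high, on a 74 x 74 mm foot 8 mm high; origin at the centre of its underside. A 12 mm wide, 70 mm deep hole runs down from the middle of its top face
- depth_rod: loose depth rod, 60 g, upright in its stand: steel shaft 8 mm thick with a 6 mm thick sprung brass plunger as its last 6 mm; collar 24 mm wide 64 to 69 mm from the tip; round green handle 18 mm thick, 69 to 119 mm from the tip, to hold it by. Origin at the tip (end of the free plunger), z towards the handle. At home the collar rests on the stand's top and the origin is 11 mm above the bench
- rod_tip (a point): the lower end of the depth rod's brass plunger (the origin of depth_rod, moved up the rod by as much as the plunger is pressed in)
- plunger (a joint): how far the sprung plunger at the rod's tip is pressed in, in m: 0 free, 0.004 fully in; its spring is 1.5 N per mm (6 N fully in)
- rack: grey post rack fixed to the bench, 56 x 176 x 30 mm high, long side along its own y; origin at the centre of its underside. Three holes 16 mm wide, 20 mm deep (floor 10 mm above the bench) at y = -60, 0 and +60 mm hold the three posts, in any order
- post_short: loose steel stop post with a red colour band, plain round, 14 mm thick, 69 mm long, 60 g, standing in one of the rack's holes. Origin at the centre of its foot, z up along the post. The red band (10 mm wide) starts 24 mm above the foot; from 34 to 69 mm is the bare grip with thin dark rings. It fits the hole that is 24 mm deep: standing on that hole's floor, the lower edge of the band is level with the block's top face
- post_short_line (a point): the lower edge of the red band, on the post's axis, 24 mm above its foot
- post_middle: loose steel stop post with a yellow colour band, plain round, 14 mm thick, 81 mm long, 60 g, standing in one of the rack's holes. Origin at the centre of its foot, z up along the post. The yellow band (10 mm wide) starts 36 mm above the foot; from 46 to 81 mm is the bare grip with thin dark rings. It fits the hole that is 36 mm deep: standing on that hole's floor, the lower edge of the band is level with the block's top face
- post_middle_line (a point): the lower edge of the yellow band, on the post's axis, 36 mm above its foot
- post_long: loose steel stop post with a blue colour band, plain round, 14 mm thick, 93 mm long, 60 g, standing in one of the rack's holes. Origin at the centre of its foot, z up along the post. The blue band (10 mm wide) starts 48 mm above the foot; from 58 to 93 mm is the bare grip with thin dark rings. It fits the hole that is 48 mm deep: standing on that hole's floor, the lower edge of the band is level with the block's top face
- post_long_line (a point): the lower edge of the blue band, on the post's axis, 48 mm above its foot
- jar: clear jar with a yellow lid, 47 mm wide, 80 mm tall; origin at the centre of its underside; a bystander
- tape: green roll of tape lying flat, 90 mm across, 19 mm high; origin under its centre; a bystander
- cassette: black dispenser cassette with eight small nozzles, 32 x 110 x 34 mm, long side along its own y; origin under its centre; a bystander

How it is judged:
By the outcome, as a careful person would: the job done as asked, in the order asked, and still so for the second after the job is handed in, with the robot touching nothing.
It also fails if it takes over 72 s, if anything falls off the work surface, if the arm or the gripper's body presses on something with over 40 N, if the wrist force passes 120 N, or if a joint passes its speed limit or range.

## Working session

There is one attempt and no reset: what is moved stays moved. The work goes in short steps, Python scripts to look and compute and a tool call to move; the robot and the scene stay as the last step left them, time stands still between calls to the robot, and variables do not carry over. Pictures are saved under pics/ and viewed, and the job is handed in when it is done.

Besides the shell and the picture viewer there is one more tool, called after "Request:" as name(argument=value, ...), one argument or row to a line, values as JSON. move_arm: Moves the arm, as the interface text tells. Its arguments: {"type":"object","properties":{"steps":{"type":"array","items":{"type":"array","items":{"type":"number"}}}},"required":["steps"]}

```bash
mkdir -p pics; cat > h.py <<'E'
import numpy as np, cv2
from bench import readout, optics, workorder, nets
def cam(p):
    R,_=cv2.Rodrigues(np.array(p["rvec"],float)); t=np.array(p["tvec"],float).ravel()
    K=np.array([[p["fx"],0,p["cx"]],[0,p["fy"],p["cy"]],[0,0,1.]]); return K,R,t
def ray(p,uv):
    K,R,t=cam(p); d=R.T@np.linalg.inv(K)@np.array([uv[0],uv[1],1.]); return -R.T@t,d/np.linalg.norm(d)
def onz(p,uv,z):
    c,d=ray(p,uv); return c+d*(z-c[2])/d[2]
def proj(p,X):
    K,R,t=cam(p); q=(R@np.atleast_2d(np.array(X,float)).T).T+t; q=(K@q.T).T; return q[:,:2]/q[:,2:]
def tri(obs):
    A=np.zeros((3,3));b=np.zeros(3)
    for p,uv in obs:
        c,d=ray(p,uv);M=np.eye(3)-np.outer(d,d);A+=M;b+=M@c
    return np.linalg.solve(A,b)
E
python3 - <<'E'
from h import *
np.set_printoptions(precision=1,suppress=True)
print(readout.read_state())
P={}
for n in ["scene","top","wrist"]:
    p=optics.get_image(n);P[n]=p;cv2.imwrite(f"pics/{n}0.png",p["frame"]);c,R=ray(p,(320,200));print(n,c,R)
for o in ["block","bore_mouth","stand","depth_rod","rod_tip","rack","post_short","post_middle","post_long","post_short_line","post_middle_line","post_long_line","jar","tape","cassette"]:
    ob=[]
    for n in ["scene","top","wrist"]:
        p=P[n]
        r=nets.tip_of(o,p)
        for q in r[:2]: print(o,n,round(q["conf"],2),np.array(q["uv"]),end=" | ")
        if r and r[0]["conf"]>.5 and n!="wrist": ob.append((p,r[0]["uv"]))
    if len(ob)>1:
        X=tri(ob); print("  TRI",X,[np.linalg.norm(proj(p,X)[0]-uv) for p,uv in ob])
    else: print()
E
```

```text
{'clock': 0.0, 'joints': array([-1.1,  0.4,  0. , -0. , -1.2, -0.3]), 'joint_vel': array([ 0., -0., -0., -0., -0., -0.]), 'joint_efforts': array([  0. , -39.2,  18.8,   4.2,  -0. ,   0. ]), 'position': array([ 151.4, -605.8,  230.2]), 'ee_rot': array([-0.1,  1. ,  0. , -0. ]), 'contact_force': array([-0.5, -0.4, -0.3]), 'wrist_torque': array([-0., -0., -0.]), 'gripper_width': 85.3187154265781}
scene [ 24.3 840.  562.4] [ 0.5 -0.8 -0.4]
top [ 428.5    2.9 1292.6] [ 0.1  0.  -1. ]
wrist [  81.4 -623.3  373.8] [ 0.3  0.1 -1. ]
block scene 0.93 [333.4 224.3] | block top 0.85 [335.5 200.6] |   TRI [500.8 -28.1   0.5] [np.float64(0.002058909768491843), np.float64(0.0019487856576910515)]
bore_mouth scene 0.82 [335.6 209.6] | bore_mouth scene 0.4 [361.9 199.8] | bore_mouth top 0.81 [335.  198.9] |   TRI [498.9 -27.4  51.5] [np.float64(1.6000138463115812), np.float64(1.5426574928586827)]
stand scene 0.77 [274.  289.7] | stand top 0.91 [231.7 207.4] |   TRI [473.2 302.6  -3.1] [np.float64(0.23840971050528564), np.float64(0.17268655575152003)]
depth_rod top 0.55 [226.5 208.8] | 
rod_tip top 0.6
[... 599 characters left out ...]

post_short_line scene 0.6 [364.8 185.6] | post_short_line top 0.36 [415.  199.5] | 
post_middle_line scene 0.37 [369.5 173.4] | post_middle_line top 0.5 [434.2 202.4] | 
post_long_line scene 0.48 [360.9 184.1] | post_long_line top 0.54 [416.  198.7] | post_long_line top 0.36 [396.4 201.6] | 
jar scene 0.83 [314.2 202.8] | jar top 0.67 [368.5 163.6] |   TRI [ 626.  -129.7   -2.1] [np.float64(1.3803197048114022), np.float64(1.4515522915511676)]
tape scene 0.5 [278.8 221.7] | tape top 0.37 [369.4 162.7] | tape top 0.17 [414.4 197.7] | 
cassette scene 0.96 [335.6 266.8] | cassette top 0.71 [276.7 238.3] |   TRI [383.6 158.2   3.7] [np.float64(2.5902093677881886), np.float64(2.0415837776152026)]
```

View pics/scene0.png

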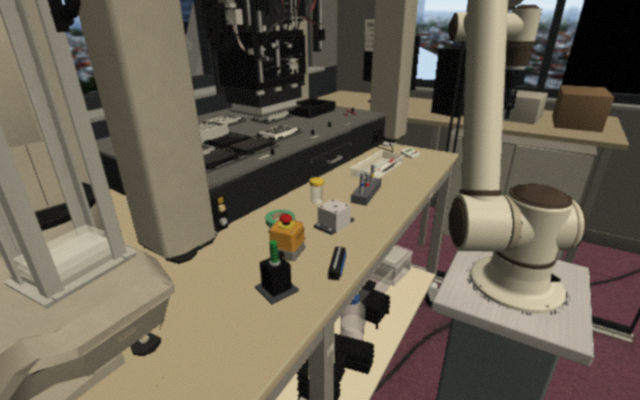

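View pics/top0.png

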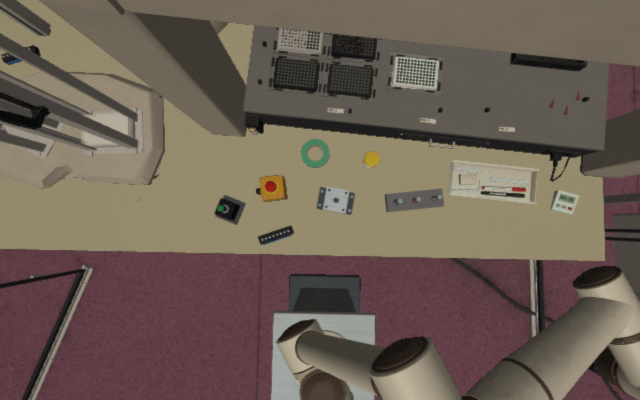

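View pics/wrist0.png

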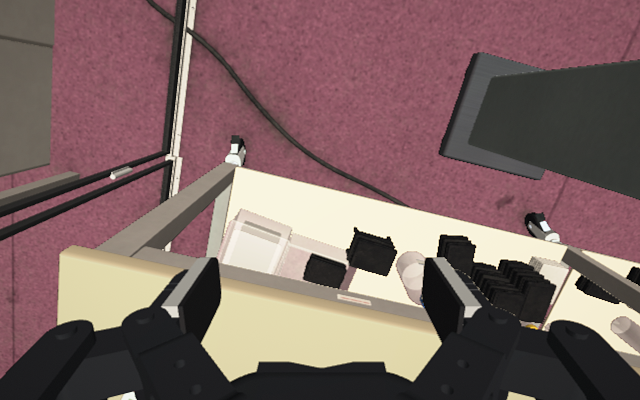

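The overhead view shows the stand and rod at (230,208), the block at (335,200), the rack at (415,200), the jar at (372,159), the tape at (315,153) and the cassette at (276,236). I'll fly to the rack for a closer look.

Request:
move_arm(
  steps=[
    [1,28,28,8,0,0,0],
    [1,56,56,16,0,0,0],
    [1,84,84,24,0,0,0],
    [1,112,112,32,0,0,0],
    [1,140,140,40,0,0,0],
  ],
)

```text
clock: 2.82
position: [292.4, -465.0, 271.8]
ee_rot: [-0.122, 0.993, -0.0, 0.0]
contact_force: [1.0, -0.1, 0.5]
gripper_width: 85.4
```

Request:
move_arm(
  steps=[
    [1,29,29,0,0,0,0],
    [1,58,58,0,0,0,0],
    [1,87,87,0,0,0,0],
    [1,116,116,0,0,0,0],
    [1,145,145,0,0,0,0],
  ],
)

```text
clock: 3.23
position: [437.6, -319.6, 271.8]
ee_rot: [-0.122, 0.993, -0.0, 0.0]
contact_force: [0.0, -0.4, -0.7]
gripper_width: 85.7
```

Request:
move_arm(
  steps=[
    [1,28,28,0,0,0,0],
    [1,34,56,0,0,0,0],
    [1,34,76,0,0,0,0],
    [1,34,76,0,0,0,0],
  ],
)

```text
clock: 3.57
position: [471.0, -242.3, 271.4]
ee_rot: [-0.124, 0.992, 0.0, 0.0]
contact_force: [-1.3, 0.7, -0.7]
gripper_width: 85.4
```

```bash
python3 - <<'E'
from h import *
np.set_printoptions(precision=1,suppress=True)
s=readout.read_state();print(s["position"],s["joints"])
p=optics.get_image("wrist");cv2.imwrite("pics/w1.png",p["frame"]);np.save("w1.npy",p,allow_pickle=True)
print(readout.read_state()["position"],ray(p,(320,200)),p["fx"])
print(proj(p,[[500,-28,62],[507,-270,30]]))
E
```

```text
[ 471.  -242.3  271.4] [-0.2  0.2 -0.2 -0.  -1.2 -1.2]
[ 470.9 -243.8  271.6] (array([ 401. , -260. ,  414.9]), array([ 0.3,  0.1, -1. ])) 344.01318446826315
[[500.8 239.9]
 [289.4 186.5]]
```

View pics/w1.png

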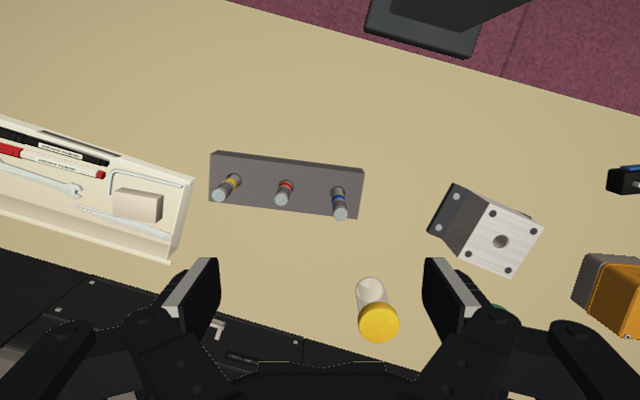

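```bash
python3 - <<'E'
from h import *
np.set_printoptions(precision=1,suppress=True)
p=np.load("w1.npy",allow_pickle=True).item()
f=p["frame"]
a=cv2.resize(f[145:235,190:370],None,fx=4,fy=4,interpolation=cv2.INTER_CUBIC)
b=cv2.resize(f[175:295,420:560],None,fx=4,fy=4,interpolation=cv2.INTER_CUBIC)
cv2.imwrite("pics/w1a.png",a);cv2.imwrite("pics/w1b.png",b)
for n,uv,z in [("y",(219,195),91),("r",(283,200),79),("b",(341,213),103),("bore",(501,241),62)]: print(n,onz(p,uv,z))
E
```

```text
y [ 515.6 -333.3   91. ]
r [ 509.  -271.9   79. ]
b [ 500.3 -214.4  103. ]
bore [501.2 -27.3  62. ]
```

View pics/w1a.png

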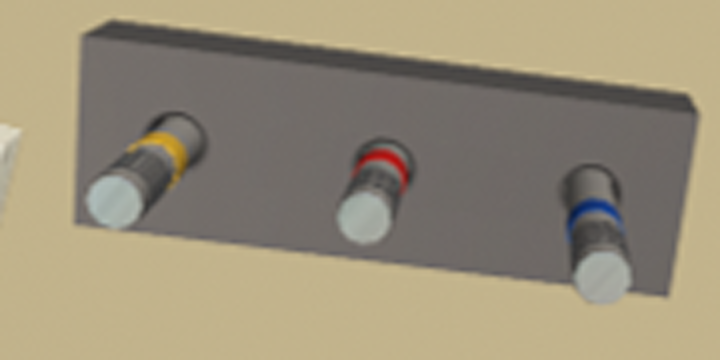

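View pics/w1b.png

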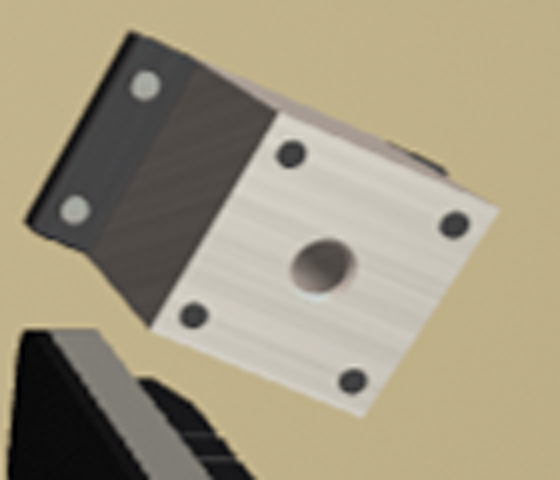

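Rack order from −y is yellow (218,195), red (281,199), blue (340,214), and the bore is at (501,241). Next I'll stop over the block for a picture and go on to the stand.

Request:
move_arm(
  steps=[
    [1,0,40,0,0,0,0],
    [1,0,80,0,0,0,0],
    [1,0,120,0,0,0,0],
    [1,0,160,0,0,0,0],
    [1,0,200,0,0,0,0],
  ],
)

```text
clock: 4.03
position: [470.3, -44.8, 271.7]
ee_rot: [-0.121, 0.993, -0.0, 0.0]
contact_force: [1.1, -0.2, -0.6]
gripper_width: 85.5
```

```bash
python3 - <<'E'
from h import *
np.set_printoptions(precision=1,suppress=True)
s=readout.read_state();print(s["position"],s["joint_vel"])
p=optics.get_image("wrist");cv2.imwrite("pics/w2.png",p["frame"]);np.save("w2.npy",p,allow_pickle=True)
print(readout.read_state()["position"],ray(p,(320,200)))
print(proj(p,[[501,-27,62]]))
u,v=proj(p,[[501,-27,62]])[0].astype(int)
cv2.imwrite("pics/w2b.png",cv2.resize(p["frame"][v-60:v+60,u-70:u+70],None,fx=4,fy=4,interpolation=cv2.INTER_CUBIC));print(u,v)
E
```

```text
[470.3 -44.8 271.7] [ 1.1 -0.1 -0.1  0.   0.  -1. ]
[470.8 -39.6 271.7] (array([400.1, -61.8, 415.1]), array([ 0.3,  0.1, -1. ]))
[[329.7 199.3]]
329 199
```

View pics/w2b.png

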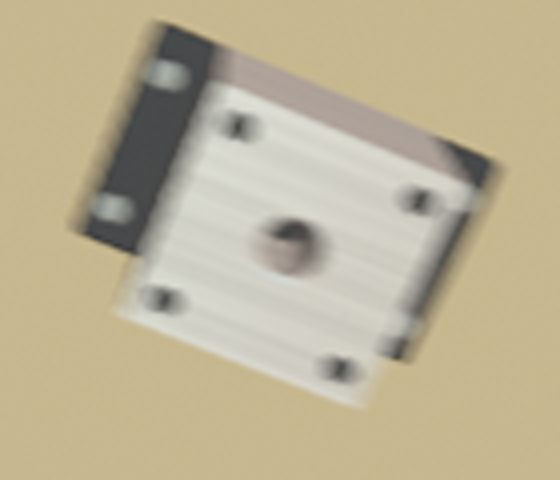

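Request:
move_arm(
  steps=[
    [1,-5,40,0,0,0,0],
    [1,-10,80,0,0,0,0],
    [1,-15,120,0,0,0,0],
    [1,-20,160,0,0,0,0],
    [1,-25,200,0,0,0,0],
  ],
)

```text
clock: 4.5
position: [445.4, 155.5, 271.8]
ee_rot: [-0.121, 0.993, 0.0, 0.001]
contact_force: [0.9, -0.4, -0.5]
gripper_width: 85.7
```

Request:
move_arm(
  steps=[
    [1,-2,40,0,0,0,0],
    [1,-5,80,0,0,0,0],
    [1,-5,115,0,0,0,0],
    [1,-5,115,0,0,0,0],
    [1,-5,115,0,0,0,0],
  ],
)

```text
clock: 4.92
position: [440.9, 270.5, 270.8]
ee_rot: [-0.123, 0.992, -0.0, -0.0]
contact_force: [0.5, 0.1, -1.0]
gripper_width: 85.6
```

```bash
python3 - <<'E'
from h import *
np.set_printoptions(precision=1,suppress=True)
p=optics.get_image("wrist");cv2.imwrite("pics/w3.png",p["frame"]);np.save("w3.npy",p,allow_pickle=True)
s=readout.read_state();print(s["position"],s["joints"])
print(ray(p,(320,200)))
print(proj(p,[[473,302,75]]))
E
```

```text
[440.8 269.4 271. ] [ 0.9  0.2 -0.2  0.  -1.2 -2.2]
(array([370.9, 253.3, 414.4]), array([ 0.3,  0.1, -1. ]))
[[342.4 207.8]]
```

View pics/w3.png

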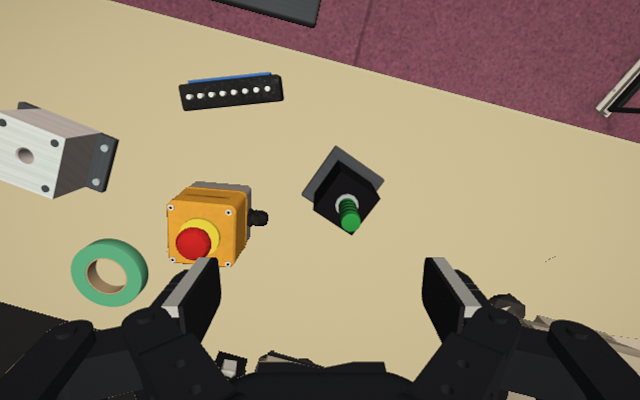

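```bash
python3 - <<'E'
from h import *
np.set_printoptions(precision=1,suppress=True)
p=np.load("w3.npy",allow_pickle=True).item()
cv2.imwrite("pics/w3b.png",cv2.resize(p["frame"][140:260,280:400],None,fx=5,fy=5,interpolation=cv2.INTER_CUBIC))
for uv,z in [((349,221),130),((346,204),80),((268,218),60)]: print(uv,onz(p,uv,z))
E
```

```text
(349, 221) [466.8 302.9 130. ]
(346, 204) [466.6 303.8  80. ]
(268, 218) [508.7 228.4  60. ]
```

View pics/w3b.png

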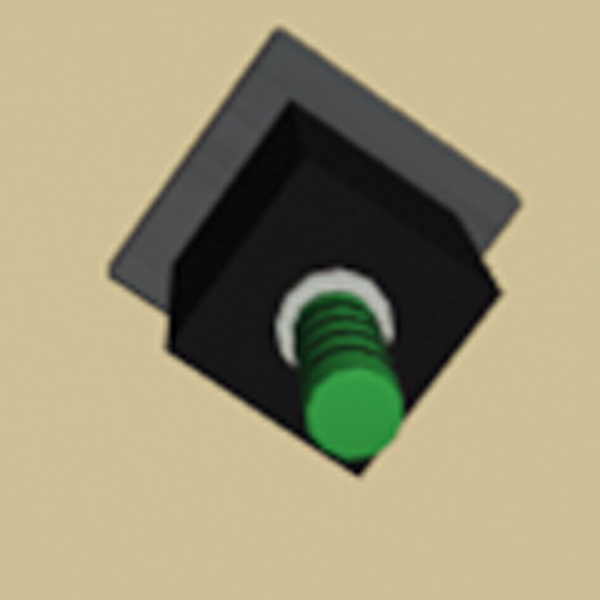

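Request:
move_arm(
  steps=[
    [0,14,18,-20,0,0,0],
    [0,27.5,35,-50,0,0,0],
    [0,27.5,35,-90,0,0,0],
    [0,27.5,35,-121.3,0,0,0],
    [0,27.5,35,-121.3,0,0,0],
  ],
)

```text
clock: 5.38
position: [465.1, 299.8, 143.4]
ee_rot: [-0.12, 0.993, -0.004, -0.006]
contact_force: [-1.3, -1.5, -0.7]
gripper_width: 42.8
```

```bash
python3 - <<'E'
from h import *
np.set_printoptions(precision=1,suppress=True)
p=optics.get_image("wrist");cv2.imwrite("pics/w4.png",p["frame"]);np.save("w4.npy",p,allow_pickle=True)
s=readout.read_state();print(s["position"],s["gripper_width"])
print(ray(p,(320,200)),proj(p,[[468,304.7,130],[468,304.7,150]]))
E
```

```text
[467.1 301.4 147.4] 42.629186525883846
(array([396.6, 284.2, 287.8]), array([ 0.3,  0.1, -1. ])) [[328.5 255.3]
 [329.1 274.7]]
```

View pics/w4.png

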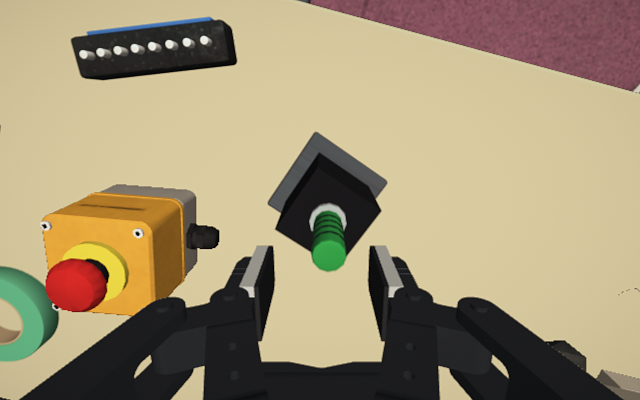

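Request:
move_arm(
  steps=[
    [0,0,0,0,0,0,0],
    [0,0,0,0,0,0,0],
  ],
)

```text
clock: 5.6
position: [469.7, 305.1, 153.0]
ee_rot: [-0.122, 0.993, 0.001, 0.002]
contact_force: [0.5, 0.2, 1.2]
gripper_width: 42.5
```

```bash
python3 - <<'E'
from h import *
np.set_printoptions(precision=2,suppress=True)
p=optics.get_image("wrist");cv2.imwrite("pics/w5.png",p["frame"][140:400,200:460]);np.save("w5.npy",p,allow_pickle=True)
s=readout.read_state();print(s["position"],s["ee_rot"],s["contact_force"])
print(ray(p,(320,200)),proj(p,[[468,304.7,130],[468,304.7,80],s["position"],s["position"]+[0,0,19]]))
E
```

```text
[469.49 305.27 153.07] [-0.12  0.99  0.    0.  ] [ 0.23  0.16 -0.02]
(array([399.03, 287.42, 296.11]), array([ 0.29,  0.07, -0.96])) [[320.11 236.58]
 [320.08 206.64]
 [320.55 259.65]
 [320.62 281.16]]
```

View pics/w5.png

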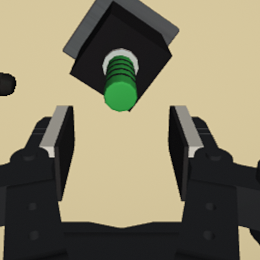

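Request:
move_arm(
  steps=[
    [0,0,0,-20,0,0,0],
    [0,0,0,-40,0,0,0],
    [0,0,0,-55,0,0,0],
    [0,0,0,-60,0,0,0],
    [0,0,0,-60,0,0,0],
  ],
)

```text
clock: 6.07
position: [468.1, 304.7, 90.5]
ee_rot: [-0.122, 0.993, 0.0, 0.0]
contact_force: [-0.5, -0.4, 0.2]
gripper_width: 42.5
```

Request:
move_arm(
  steps=[
    [0,0,0,0,0,0,0],
    [-1,0,0,0,0,0,0],
    [-1,0,0,0,0,0,0],
    [-1,0,0,0,0,0,0],
    [-1,0,0,0,0,0,0],
  ],
)

```text
clock: 6.48
position: [468.7, 305.3, 91.6]
ee_rot: [-0.122, 0.992, 0.001, 0.001]
contact_force: [-0.8, -0.0, 6.5]
gripper_width: 17.0
```

Request:
move_arm(
  steps=[
    [-1,0,0,0,0,0,0],
    [-1,0,0,0,0,0,0],
    [-1,0,0,0,0,0,0],
  ],
)

```text
clock: 6.73
position: [468.7, 305.3, 91.5]
ee_rot: [-0.122, 0.992, 0.001, 0.001]
contact_force: [-1.1, -0.4, 6.0]
gripper_width: 16.7
```

```bash
python3 - <<'E'
from h import *
np.set_printoptions(precision=2,suppress=True)
p=optics.get_image("wrist");cv2.imwrite("pics/w6.png",p["frame"][100:400,160:480]);np.save("w6.npy",p,allow_pickle=True)
s=readout.read_state();print(s)
E
```

```text
{'clock': 6.7833, 'joints': array([ 0.87,  0.41, -0.34,  0.  , -0.81, -2.19]), 'joint_vel': array([ 0.,  0.,  0., -0.,  0., -0.]), 'joint_efforts': array([ -0.13, -33.37,  13.44,   2.82,   0.28,   0.  ]), 'position': array([468.71, 305.32,  91.56]), 'ee_rot': array([-0.12,  0.99,  0.  ,  0.  ]), 'contact_force': array([-0.22, -0.41,  5.61]), 'wrist_torque': array([-0.12,  0.34, -0.02]), 'gripper_width': 17.134283372918816}
```

View pics/w6.png

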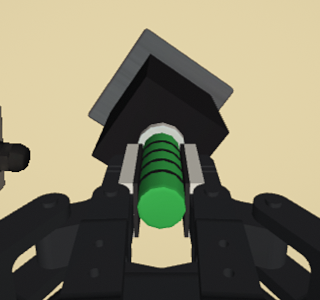

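Request:
move_arm(
  steps=[
    [-1,0,0,15,0,0,0],
    [-1,0,0,45,0,0,0],
    [-1,0,0,80,0,0,0],
    [-1,0,0,115,0,0,0],
    [-1,0,0,150,0,0,0],
  ],
)

```text
clock: 7.2
position: [467.5, 304.3, 241.3]
ee_rot: [-0.122, 0.993, -0.0, -0.0]
contact_force: [0.2, 0.6, -0.6]
gripper_width: 16.9
```

Request:
move_arm(
  steps=[
    [-1,3,-30,0,0,0,0],
    [-1,7,-70,0,0,0,0],
    [-1,11,-110,0,0,0,0],
    [-1,15,-150,0,0,0,0],
    [-1,19,-190,0,0,0,0],
  ],
)

```text
clock: 7.62
position: [486.4, 113.0, 239.9]
ee_rot: [-0.122, 0.992, 0.0, -0.0]
contact_force: [0.6, -0.0, -0.5]
gripper_width: 16.5
```

Request:
move_arm(
  steps=[
    [-1,4,-40,0,0,0,0],
    [-1,8,-80,0,0,0,0],
    [-1,12,-120,0,0,0,0],
    [-1,14,-141.7,-30,0,0,0],
    [-1,14,-141.7,-60,0,0,0],
  ],
)

```text
clock: 8.03
position: [501.9, -30.3, 180.8]
ee_rot: [-0.12, 0.993, 0.0, 0.002]
contact_force: [0.8, 0.8, -1.6]
gripper_width: 16.5
```

Request:
move_arm(
  steps=[
    [-1,0,0,-10,0,0,0],
    [-1,0,0,-10,0,0,0],
    [-1,0,0,-10,0,0,0],
  ],
)

```text
clock: 8.28
position: [501.4, -26.7, 170.4]
ee_rot: [-0.123, 0.992, -0.0, -0.0]
contact_force: [0.2, 0.5, 0.2]
gripper_width: 16.8
```

```bash
python3 - <<'E'
from h import *
np.set_printoptions(precision=2,suppress=True)
p=optics.get_image("wrist");cv2.imwrite("pics/w7.png",p["frame"]);np.save("w7.npy",p,allow_pickle=True)
s=readout.read_state();print(s)
print(proj(p,[[501,-27,62]]))
E
```

```text
{'clock': 8.3333, 'joints': array([ 0.27,  0.23, -0.38,  0.  , -0.96, -1.6 ]), 'joint_vel': array([ 0.01, -0.02,  0.02, -0.  ,  0.  ,  0.  ]), 'joint_efforts': array([ -0.3 , -28.59,  16.24,   3.67,  -0.04,  -0.  ]), 'position': array([502.15, -26.3 , 171.35]), 'ee_rot': array([-0.12,  0.99, -0.  ,  0.  ]), 'contact_force': array([ 0.73,  0.27, -0.06]), 'wrist_torque': array([ 0.04, -0.01, -0.02]), 'gripper_width': 16.478936473080005}
[[320.14 194.35]]
```

View pics/w7.png

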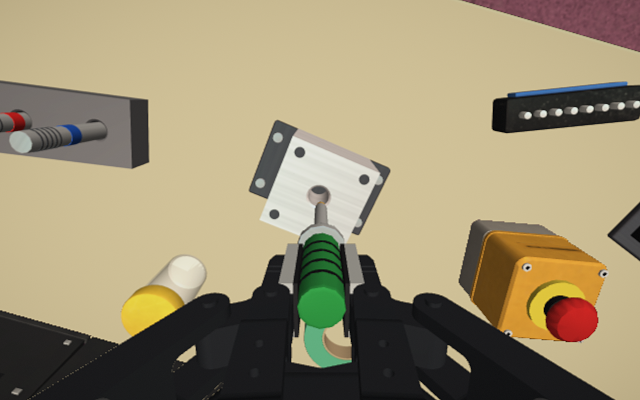

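```bash
python3 - <<'E'
from h import *
p=np.load("w7.npy",allow_pickle=True).item()
cv2.imwrite("pics/w7b.png",cv2.resize(p["frame"][110:250,240:400],None,fx=5,fy=4.2857,interpolation=cv2.INTER_CUBIC)[:600])
print(proj(p,[[501,-27,91.],[501,-27,154]]))
E
```

```text
[[320.04366444 206.00621175]
 [319.71438826 244.18837007]]
```

View pics/w7b.png

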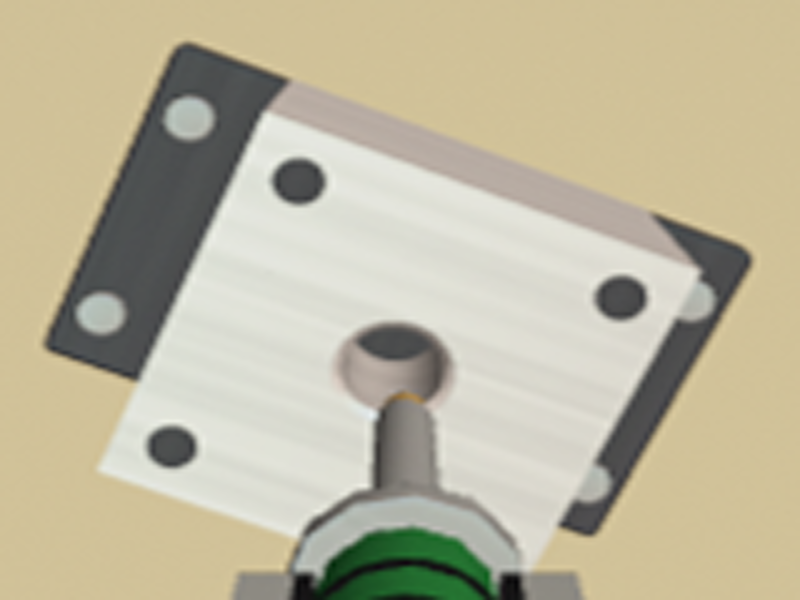

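```bash
python3 - <<'E'
from h import *
p=np.load("w7.npy",allow_pickle=True).item()
for uv,z in [((319.2,196.9),62),((321,206.5),90.5)]: print(onz(p,uv,z))
p=np.load("w1.npy",allow_pickle=True).item()
print(onz(p,(501.1,241.5),62))
E
```

```text
[503.13898196 -27.20541019  62.        ]
[501.33988294 -26.24334824  90.5       ]
[501.69352512 -26.97750629  62.        ]
```

Request:
move_arm(
  steps=[
    [-1,1.5,-1,-10,0,0,0],
    [-1,1.5,-1,-25,0,0,0],
    [-1,1.5,-1,-40,0,0,0],
    [-1,1.5,-1,-48,0,0,0],
    [-1,1.5,-1,-50,0,0,0],
  ],
)

```text
clock: 8.75
position: [502.1, -27.6, 119.1]
ee_rot: [-0.123, 0.992, -0.0, -0.001]
contact_force: [-0.8, 0.4, -0.6]
gripper_width: 16.9
```

Request:
move_arm(
  steps=[
    [-1,0,0,-2,0,0,0],
    [-1,0,0,-5,0,0,0],
    [-1,0,0,-5,0,0,0],
  ],
)

```text
clock: 9.0
position: [502.8, -27.9, 115.3]
ee_rot: [-0.122, 0.993, 0.0, 0.0]
contact_force: [-0.7, -0.1, -1.1]
gripper_width: 16.5
```

Request:
move_arm(
  steps=[
    [-1,0,0,-5,0,0,0],
    [-1,0,0,-9,0,0,0],
    [-1,0,0,-12,0,0,0],
    [-1,0,0,-12,0,0,0],
  ],
)

```text
clock: 9.33
position: [503.0, -28.0, 103.2]
ee_rot: [-0.122, 0.992, -0.0, 0.0]
contact_force: [-0.3, 1.5, 3.9]
gripper_width: 16.6
```

Request:
move_arm(
  steps=[
    [-1,0,0,-2,0,0,0],
    [-1,0,0,-3,0,0,0],
    [-1,0,0,-3,0,0,0],
    [-1,0,0,-3,0,0,0],
  ],
)

```text
clock: 9.67
position: [503.5, -28.0, 102.2]
ee_rot: [-0.123, 0.992, -0.0, 0.001]
contact_force: [-2.2, 0.3, 12.1]
gripper_width: 16.4
```

```bash
python3 - <<'E'
from h import *
np.set_printoptions(precision=2,suppress=True)
s=readout.read_state();print(s["position"],s["contact_force"],s["wrist_torque"])
p=optics.get_image("wrist");cv2.imwrite("pics/w8.png",p["frame"][100:400,160:480]);np.save("w8.npy",p,allow_pickle=True)
s=readout.read_state();print(s["position"],s["contact_force"],s["wrist_torque"])
E
```

```text
[503.55 -27.95 102.18] [-2.2   0.34 12.06] [ 0.43  0.95 -0.05]
[503.51 -27.96 102.16] [-2.03  0.62 11.73] [0.47 1.01 0.01]
```

View pics/w8.png

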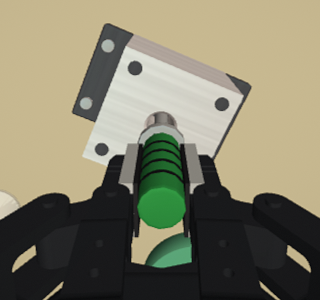

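The rod bottoms out rigidly at 12 N with the tip about 26 mm above the bench, so the hole is 36 mm deep and the yellow post fits. Returning the rod.

Request:
move_arm(
  steps=[
    [-1,0,0,20,0,0,0],
    [-1,0,0,50,0,0,0],
    [-1,0,0,80,0,0,0],
    [-1,0,0,110,0,0,0],
    [-1,0,0,140,0,0,0],
  ],
)

```text
clock: 10.13
position: [501.8, -28.2, 241.0]
ee_rot: [-0.122, 0.993, 0.0, -0.001]
contact_force: [1.5, 0.8, -0.5]
gripper_width: 16.4
```

Request:
move_arm(
  steps=[
    [-1,-3,30,0,0,0,0],
    [-1,-7,70,0,0,0,0],
    [-1,-11,110,0,0,0,0],
    [-1,-15,150,0,0,0,0],
    [-1,-19,190,0,0,0,0],
  ],
)

```text
clock: 10.55
position: [482.6, 163.4, 239.8]
ee_rot: [-0.122, 0.993, 0.0, -0.0]
contact_force: [0.7, 0.6, -0.1]
gripper_width: 16.4
```

Request:
move_arm(
  steps=[
    [-1,-4,40,0,0,0,0],
    [-1,-8,80,0,0,0,0],
    [-1,-12,115,0,0,0,0],
    [-1,-15.5,142.7,-15,0,0,0],
    [-1,-15.5,142.7,-45,0,0,0],
  ],
)

```text
clock: 10.97
position: [469.5, 311.0, 197.5]
ee_rot: [-0.125, 0.992, 0.003, 0.004]
contact_force: [1.2, 0.6, -1.3]
gripper_width: 16.7
```

Request:
move_arm(
  steps=[
    [-1,0,0,-25,0,0,0],
    [-1,0,0,-30,0,0,0],
    [-1,0,0,-30,0,0,0],
    [-1,0,0,-30,0,0,0],
  ],
)

```text
clock: 11.3
position: [468.7, 304.7, 165.8]
ee_rot: [-0.122, 0.993, -0.0, 0.001]
contact_force: [-0.0, -0.0, -0.3]
gripper_width: 16.5
```

```bash
python3 - <<'E'
from h import *
np.set_printoptions(precision=2,suppress=True)
p=optics.get_image("wrist");np.save("w9.npy",p,allow_pickle=True)
s=readout.read_state();print(s["position"],s["contact_force"],s["wrist_torque"])
cv2.imwrite("pics/w9.png",cv2.resize(p["frame"][120:320,220:420],None,fx=3,fy=3,interpolation=cv2.INTER_CUBIC))
print(proj(p,[[468,304.7,75],[468,304.7,85]]))
E
```

```text
[469.03 305.03 166.65] [ 0.34  0.24 -0.26] [-0.02  0.02  0.03]
[[320.54 200.72]
 [320.53 205.  ]]
```

View pics/w9.png

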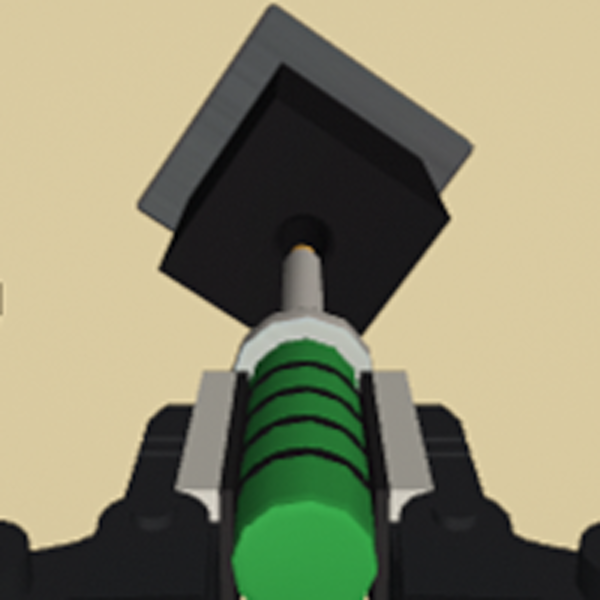

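Request:
move_arm(
  steps=[
    [-1,0,0,-6,0,0,0],
    [-1,0,0,-12,0,0,0],
    [-1,0,0,-20,0,0,0],
    [-1,0,0,-20,0,0,0],
  ],
)

```text
clock: 11.68
position: [467.3, 303.9, 143.5]
ee_rot: [-0.122, 0.993, -0.001, -0.001]
contact_force: [0.3, 0.4, -1.1]
gripper_width: 16.5
```

Request:
move_arm(
  steps=[
    [-1,0,0,-12,0,0,0],
    [-1,0,0,-25,0,0,0],
    [-1,0,0,-38,0,0,0],
    [-1,0,0,-48,0,0,0],
    [-1,0,0,-50,0,0,0],
  ],
)

```text
clock: 12.1
position: [467.4, 304.0, 93.2]
ee_rot: [-0.122, 0.993, -0.001, -0.001]
contact_force: [-0.0, 0.4, -0.5]
gripper_width: 16.6
```

Request:
move_arm(
  steps=[
    [-1,0,0,-3,0,0,0],
    [-1,0,0,-4,0,0,0],
    [-1,0,0,-4,0,0,0],
  ],
)

```text
clock: 12.35
position: [468.3, 304.9, 91.6]
ee_rot: [-0.122, 0.993, 0.0, 0.0]
contact_force: [-1.1, -0.1, -0.8]
gripper_width: 16.3
```

Request:
move_arm(
  steps=[
    [-1,0,0,-1,0,0,0],
    [-1,0,0,-1,0,0,0],
    [0,0,0,-1,0,0,0],
    [0,0,0,-1,0,0,0],
    [0,0,0,-1,0,0,0],
  ],
)

```text
clock: 12.77
position: [468.1, 304.8, 90.2]
ee_rot: [-0.122, 0.993, 0.0, 0.0]
contact_force: [-0.9, 0.2, -0.2]
gripper_width: 42.7
```

Request:
move_arm(
  steps=[
    [0,0,0,10,0,0,0],
    [0,0,0,30,0,0,0],
    [0,0,0,60,0,0,0],
    [0,0,0,75,0,0,0],
    [0,0,0,75,0,0,0],
  ],
)

```text
clock: 13.18
position: [470.1, 306.5, 170.0]
ee_rot: [-0.123, 0.992, 0.003, 0.004]
contact_force: [1.0, 0.2, 1.1]
gripper_width: 42.8
```

```bash
python3 - <<'E'
from h import *
np.set_printoptions(precision=2,suppress=True)
p=optics.get_image("wrist");np.save("w10.npy",p,allow_pickle=True)
s=readout.read_state();print(s["position"],s["contact_force"],s["gripper_width"])
cv2.imwrite("pics/w10.png",cv2.resize(p["frame"][120:320,220:420],None,fx=3,fy=3,interpolation=cv2.INTER_CUBIC))
print(proj(p,[[468,304.7,130],[468,304.7,80]]))
E
```

```text
[468.96 305.66 167.7 ] [-0.16  0.45 -0.56] 42.80697514980676
[[317.77 223.32]
 [318.05 197.72]]
```

View pics/w10.png

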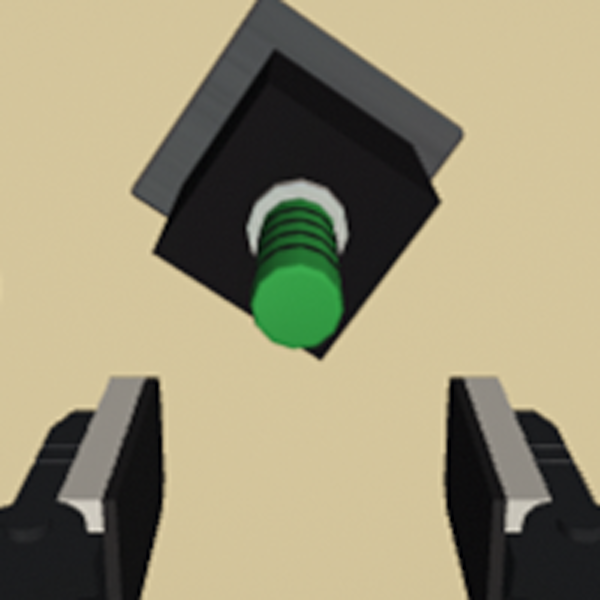

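Rod is home: handle top at (319,222) against a predicted (318,223). Next is a clean block picture on the way to the rack.

Request:
move_arm(
  steps=[
    [0,4,-30,7,0,0,0],
    [0,8,-70,14,0,0,0],
    [0,12,-110,21,0,0,0],
    [0,16,-150,28,0,0,0],
    [0,20,-190,35,0,0,0],
  ],
)

```text
clock: 13.65
position: [487.1, 112.7, 199.4]
ee_rot: [-0.122, 0.992, -0.0, -0.001]
contact_force: [0.3, -0.2, 0.4]
gripper_width: 42.8
```

Request:
move_arm(
  steps=[
    [0,4,-40,0,0,0,0],
    [0,8,-80,0,0,0,0],
    [0,12,-115,0,0,0,0],
    [0,14,-138,0,0,0,0],
    [0,14,-141.7,0,0,0,0],
  ],
)

```text
clock: 14.07
position: [501.1, -30.3, 199.0]
ee_rot: [-0.12, 0.993, -0.0, -0.001]
contact_force: [0.2, 0.6, 0.5]
gripper_width: 42.7
```

Request:
move_arm(
  steps=[
    [0,0,0,0,0,0,0],
    [0,0,0,0,0,0,0],
    [0,0,0,0,0,0,0],
  ],
)

```text
clock: 14.32
position: [501.8, -26.2, 199.7]
ee_rot: [-0.123, 0.992, 0.0, -0.0]
contact_force: [1.4, -0.4, 1.1]
gripper_width: 42.7
```

```bash
python3 - <<'E'
from h import *
np.set_printoptions(precision=2,suppress=True)
p=optics.get_image("wrist");np.save("w11.npy",p,allow_pickle=True)
s=readout.read_state();print(s["position"],s["joint_vel"],s["gripper_width"])
cv2.imwrite("pics/w11.png",cv2.resize(p["frame"][120:270,220:420],None,fx=4,fy=4,interpolation=cv2.INTER_CUBIC))
print(ray(p,(320,200)),proj(p,[[502.5,-27.5,62]]))
E
```

```text
[501.89 -25.99 199.77] [ 0. -0.  0.  0.  0.  0.] 42.36483556221583
(array([431.89, -43.45, 343.18]), array([ 0.28,  0.07, -0.96])) [[318.6  185.85]]
```

View pics/w11.png

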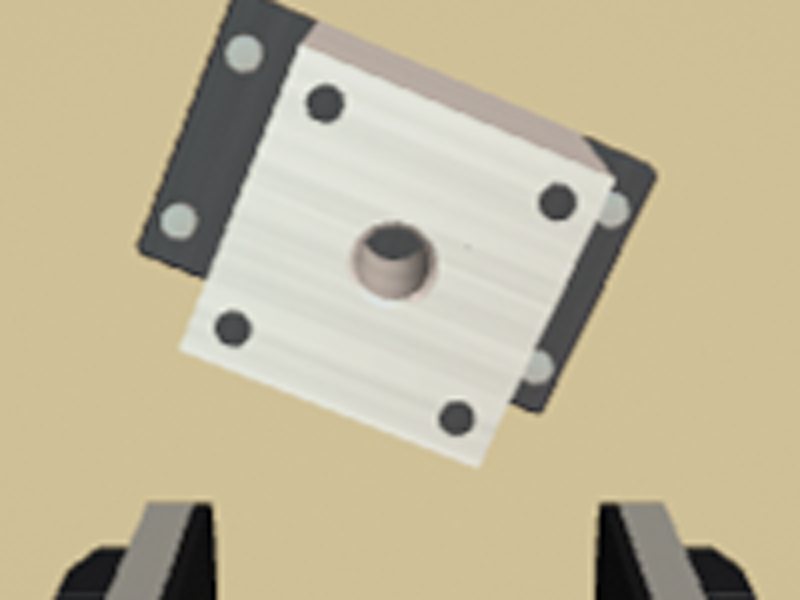

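Request:
move_arm(
  steps=[
    [0,1,-30,10,0,0,0],
    [0,3,-70,15,0,0,0],
    [0,5,-110,20,0,0,0],
    [0,6,-150,25,0,0,0],
    [0,7,-190,29,0,0,0],
  ],
)

```text
clock: 14.78
position: [509.5, -217.4, 229.6]
ee_rot: [-0.124, 0.992, -0.0, 0.0]
contact_force: [1.0, 0.2, 0.2]
gripper_width: 42.9
```

Request:
move_arm(
  steps=[
    [0,2,-40,0,0,0,0],
    [0,4,-75,0,0,0,0],
    [0,6,-105,0,0,0,0],
    [0,7,-116,0,0,0,0],
    [0,7,-116,0,0,0,0],
  ],
)

```text
clock: 15.2
position: [516.4, -334.3, 228.1]
ee_rot: [-0.121, 0.993, 0.0, -0.0]
contact_force: [0.4, -0.6, -0.8]
gripper_width: 42.6
```

Request:
move_arm(
  steps=[
    [0,0,0,0,0,0,0],
    [0,0,0,0,0,0,0],
    [0,0,0,0,0,0,0],
  ],
)

```text
clock: 15.45
position: [516.3, -331.4, 229.3]
ee_rot: [-0.123, 0.992, 0.0, 0.0]
contact_force: [0.5, 0.4, -0.1]
gripper_width: 42.7
```

```bash
python3 - <<'E'
from h import *
np.set_printoptions(precision=2,suppress=True)
p=optics.get_image("wrist");np.save("w12.npy",p,allow_pickle=True)
s=readout.read_state();print(s["position"],s["joint_vel"],s["gripper_width"])
cv2.imwrite("pics/w12.png",cv2.resize(p["frame"][120:270,220:420],None,fx=4,fy=4,interpolation=cv2.INTER_CUBIC))
print(ray(p,(320,200)),proj(p,[[516,-333,91]]))
E
```

```text
[ 516.31 -331.52  229.36] [-0.  0.  0.  0.  0.  0.] 42.47033998672551
(array([ 446.29, -348.79,  372.73]), array([ 0.28,  0.07, -0.96])) [[318.61 184.33]]
```

View pics/w12.png

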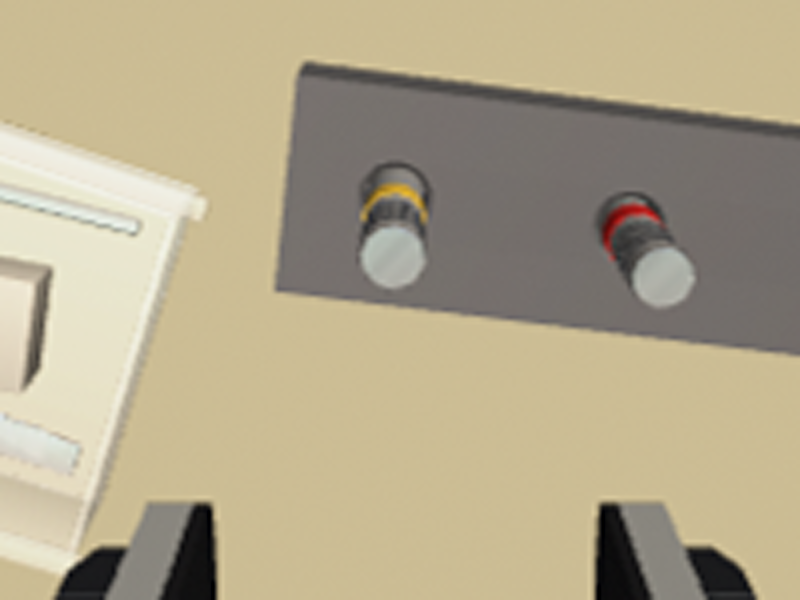

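```bash
python3 - <<'E'
from h import *
np.set_printoptions(precision=2,suppress=True)
p=np.load("w11.npy",allow_pickle=True).item();q=np.load("w12.npy",allow_pickle=True).item()
b=onz(p,(318.35,186),62);y=onz(q,(318.4,184.4),91);print(b,y,y-b)
print(onz(q,(268,172),20))
E
```

```text
[502.68 -27.68  62.  ] [ 516.1  -333.16   91.  ] [  13.43 -305.48   29.  ]
[ 533.65 -383.57   20.  ]
```

Request:
move_arm(
  steps=[
    [0,-0.5,-1.5,-35,0,0,0],
    [0,-0.5,-1.5,-70,0,0,0],
    [0,-0.5,-1.5,-105,0,0,0],
    [0,-0.5,-1.5,-125,0,0,0],
    [0,-0.5,-1.5,-125,0,0,0],
  ],
)

```text
clock: 15.92
position: [512.4, -332.1, 99.0]
ee_rot: [-0.122, 0.992, 0.003, -0.004]
contact_force: [0.1, 0.5, -0.4]
gripper_width: 42.6
```

Request:
move_arm(
  steps=[
    [0,0,0,0,0,0,0],
    [0,0,0,0,0,0,0],
  ],
)

```text
clock: 16.08
position: [517.0, -334.7, 106.1]
ee_rot: [-0.123, 0.992, -0.001, 0.001]
contact_force: [0.3, -0.1, 1.4]
gripper_width: 42.7
```

```bash
python3 - <<'E'
from h import *
np.set_printoptions(precision=2,suppress=True)
p=optics.get_image("wrist");np.save("w13.npy",p,allow_pickle=True)
s=readout.read_state();print(s["position"],s["joint_vel"],s["gripper_width"])
cv2.imwrite("pics/w13.png",cv2.resize(p["frame"][150:350,220:420],None,fx=3,fy=3,interpolation=cv2.INTER_CUBIC))
print(proj(p,[[515.6,-333.,91],[515.6,-333,30]]))
E
```

```text
[ 517.16 -334.81  106.51] [-0.   -0.01  0.   -0.01  0.    0.  ] 42.75408053935929
[[324.12 244.29]
 [323.5  206.52]]
```

View pics/w13.png

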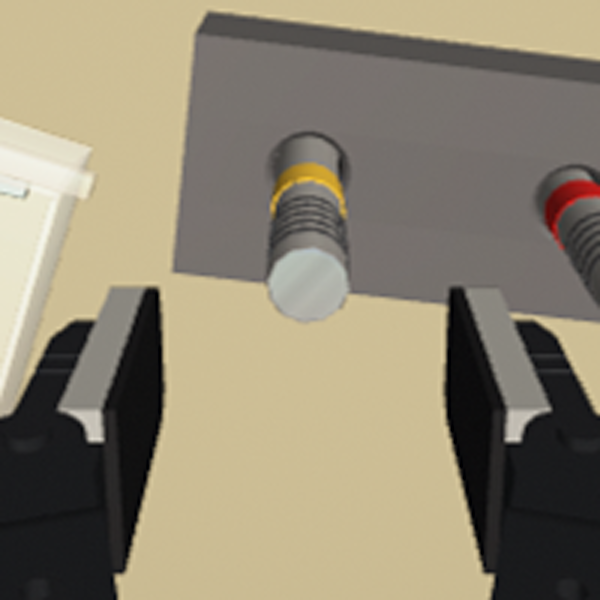

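Request:
move_arm(
  steps=[
    [0,0,1,-15,0,0,0],
    [0,0,1,-30,0,0,0],
    [0,0,1,-42,0,0,0],
    [0,0,1,-47,0,0,0],
    [0,0,1,-47,0,0,0],
  ],
)

```text
clock: 16.55
position: [515.7, -333.5, 57.5]
ee_rot: [-0.122, 0.993, -0.0, 0.0]
contact_force: [0.7, -0.1, -0.0]
gripper_width: 42.9
```

Request:
move_arm(
  steps=[
    [0,0,0,0,0,0,0],
    [0,0,0,0,0,0,0],
    [0,0,0,0,0,0,0],
  ],
)

```text
clock: 16.8
position: [516.3, -333.8, 58.4]
ee_rot: [-0.122, 0.993, -0.001, 0.001]
contact_force: [-0.4, 0.2, -0.0]
gripper_width: 42.6
```

Request:
move_arm(
  steps=[
    [-1,0,0,0,0,0,0],
    [-1,0,0,0,0,0,0],
    [-1,0,0,0,0,0,0],
    [-1,0,0,0,0,0,0],
    [-1,0,0,0,0,0,0],
  ],
)

```text
clock: 17.22
position: [515.8, -333.7, 57.5]
ee_rot: [-0.122, 0.993, -0.0, 0.0]
contact_force: [-0.4, 0.2, 3.9]
gripper_width: 12.5
```

```bash
python3 - <<'E'
from h import *
np.set_printoptions(precision=2,suppress=True)
s=readout.read_state();print(s["position"],s["ee_rot"],s["contact_force"],s["wrist_torque"],s["gripper_width"])
p=optics.get_image("wrist");np.save("w14.npy",p,allow_pickle=True)
cv2.imwrite("pics/w14.png",cv2.resize(p["frame"][150:350,220:420],None,fx=3,fy=3,interpolation=cv2.INTER_CUBIC))
E
```

```text
[ 515.76 -333.7    57.55] [-0.12  0.99 -0.    0.  ] [-0.36  0.16  3.85] [0.11 0.16 0.03] 12.504780891490537
```

View pics/w14.png

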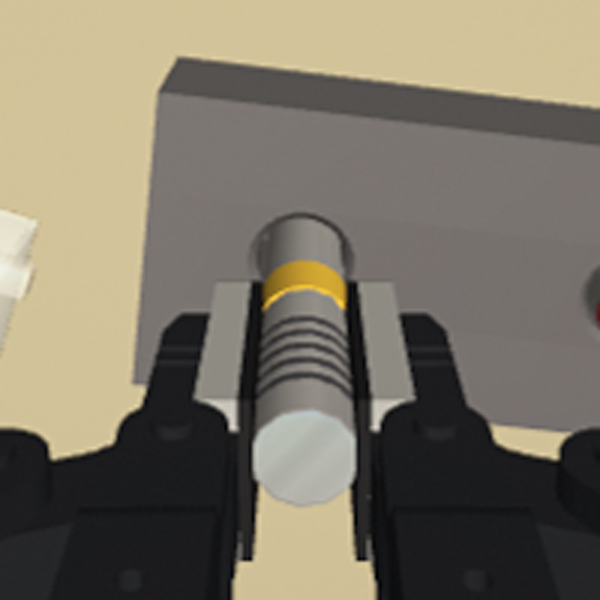

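Request:
move_arm(
  steps=[
    [-1,0,0,10,0,0,0],
    [-1,0,0,35,0,0,0],
    [-1,0,0,70,0,0,0],
    [-1,0,0,105,0,0,0],
    [-1,0,0,133,0,0,0],
  ],
)

```text
clock: 17.68
position: [515.6, -333.7, 192.8]
ee_rot: [-0.122, 0.993, -0.0, 0.001]
contact_force: [-0.4, 0.1, -0.6]
gripper_width: 12.3
```

Request:
move_arm(
  steps=[
    [-1,-1,30,0,0,0,0],
    [-1,-3,70,0,0,0,0],
    [-1,-5,110,0,0,0,0],
    [-1,-6,150,0,0,0,0],
    [-1,-8,190,0,0,0,0],
  ],
)

```text
clock: 18.1
position: [506.7, -142.0, 190.2]
ee_rot: [-0.122, 0.993, 0.0, -0.0]
contact_force: [1.5, -0.2, -0.5]
gripper_width: 12.5
```

Request:
move_arm(
  steps=[
    [-1,-1,35,0,0,0,0],
    [-1,-3,70,0,0,0,0],
    [-1,-4,100,0,0,0,0],
    [-1,-5,115.3,-15,0,0,0],
    [-1,-5,115.3,-40,0,0,0],
  ],
)

```text
clock: 18.52
position: [504.3, -25.1, 152.6]
ee_rot: [-0.124, 0.992, 0.0, 0.004]
contact_force: [1.7, -0.3, -0.9]
gripper_width: 12.2
```

Request:
move_arm(
  steps=[
    [-1,0,0,-20,0,0,0],
    [-1,0,0,-30,0,0,0],
    [-1,0,0,-30,0,0,0],
    [-1,0,0,-30,0,0,0],
    [-1,0,0,-30,0,0,0],
  ],
)

```text
clock: 18.93
position: [503.1, -28.2, 121.0]
ee_rot: [-0.122, 0.993, -0.0, 0.001]
contact_force: [0.1, -0.2, -0.4]
gripper_width: 12.3
```

```bash
python3 - <<'E'
from h import *
np.set_printoptions(precision=2,suppress=True)
p=optics.get_image("wrist");np.save("w15.npy",p,allow_pickle=True)
s=readout.read_state();print(s["position"],s["ee_rot"],s["joint_vel"],s["contact_force"],s["wrist_torque"],s["gripper_width"])
cv2.imwrite("pics/w15.png",cv2.resize(p["frame"][150:350,220:420],None,fx=3,fy=3,interpolation=cv2.INTER_CUBIC))
print(proj(p,[[502.7,-27.7,62],[502.7,-27.7,s["position"][2]-47.5]]))
E
```

```text
[503.23 -28.23 121.16] [-0.12  0.99  0.    0.  ] [-0. -0. -0. -0.  0.  0.] [-1.55 -0.43 -0.37] [ 0.05 -0.02  0.03] 12.486146307266253
[[321.26 216.12]
 [321.29 222.74]]
```

View pics/w15.png

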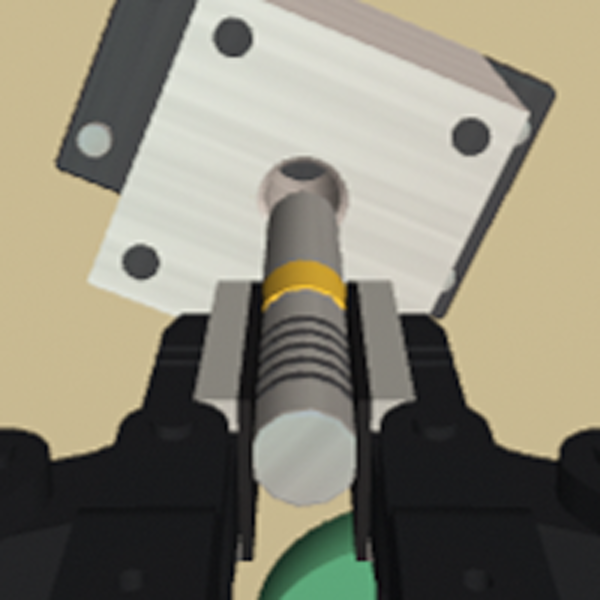

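Request:
move_arm(
  steps=[
    [-1,-0.5,0,-5,0,0,0],
    [-1,-0.5,0,-9,0,0,0],
    [-1,-0.5,0,-13,0,0,0],
    [-1,-0.5,0,-15,0,0,0],
    [-1,-0.5,0,-15,0,0,0],
  ],
)

```text
clock: 19.4
position: [501.7, -28.4, 104.4]
ee_rot: [-0.122, 0.993, -0.0, -0.001]
contact_force: [-0.4, -0.8, -0.6]
gripper_width: 12.4
```

Request:
move_arm(
  steps=[
    [-1,0,0,-6,0,0,0],
    [-1,0,0,-12,0,0,0],
    [-1,0,0,-18,0,0,0],
    [-1,0,0,-24,0,0,0],
    [-1,0,0,-26,0,0,0],
  ],
)

```text
clock: 19.82
position: [501.7, -28.3, 77.8]
ee_rot: [-0.122, 0.993, -0.0, -0.001]
contact_force: [0.4, 1.1, -0.9]
gripper_width: 12.4
```

Request:
move_arm(
  steps=[
    [-1,0,0,-2,0,0,0],
    [-1,0,0,-4,0,0,0],
    [-1,0,0,-5,0,0,0],
    [-1,0,0,-5,0,0,0],
    [-1,0,0,-5,0,0,0],
  ],
)

```text
clock: 20.23
position: [502.1, -28.2, 74.1]
ee_rot: [-0.122, 0.993, 0.0, 0.0]
contact_force: [0.6, -0.0, 0.0]
gripper_width: 12.2
```

Request:
move_arm(
  steps=[
    [-1,0,0,-1,0,0,0],
    [-1,0,0,-2,0,0,0],
    [-1,0,0,-2,0,0,0],
    [-1,0,0,-2,0,0,0],
  ],
)

```text
clock: 20.57
position: [502.6, -28.2, 73.5]
ee_rot: [-0.122, 0.992, -0.0, 0.001]
contact_force: [-2.4, 0.3, 7.2]
gripper_width: 12.5
```

```bash
python3 - <<'E'
from h import *
np.set_printoptions(precision=2,suppress=True)
p=optics.get_image("wrist")
s=readout.read_state();print(s["position"],s["contact_force"],s["wrist_torque"])
cv2.imwrite("pics/w16.png",cv2.resize(p["frame"][150:350,220:420],None,fx=3,fy=3,interpolation=cv2.INTER_CUBIC))
E
```

```text
[502.58 -28.24  73.48] [-1.91 -0.03  7.86] [ 0.16  0.67 -0.02]
```

View pics/w16.png

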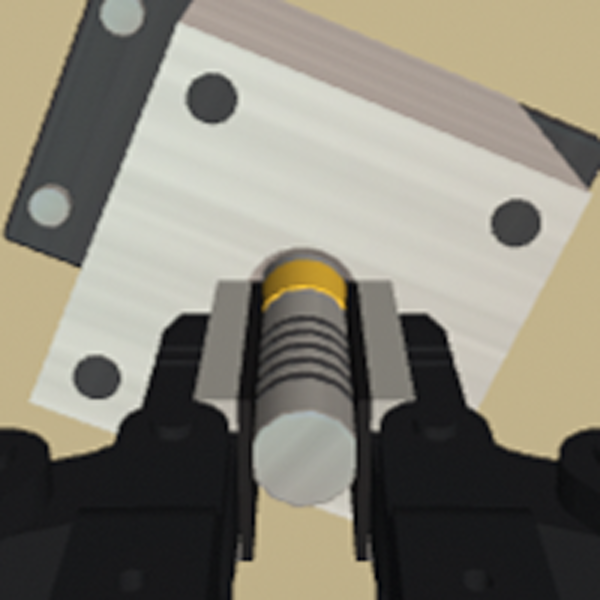

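It stands on the floor (7.5 N, foot at 26 mm) with the lower edge of the band at the block's top face. Releasing and withdrawing straight up.

Request:
move_arm(
  steps=[
    [-1,0,0,1.5,0,0,0],
    [0,0,0,1.5,0,0,0],
    [0,0,0,1.5,0,0,0],
    [0,0,0,1.5,0,0,0],
    [0,0,0,1.5,0,0,0],
  ],
)

```text
clock: 21.03
position: [501.9, -28.3, 73.4]
ee_rot: [-0.122, 0.993, -0.0, -0.0]
contact_force: [-0.7, 0.9, -0.5]
gripper_width: 42.7
```

Request:
move_arm(
  steps=[
    [0,0,0,10,0,0,0],
    [0,0,0,30,0,0,0],
    [0,0,0,60,0,0,0],
    [0,0,0,95,0,0,0],
    [0,0,0,130,0,0,0],
  ],
)

```text
clock: 21.45
position: [501.4, -28.4, 204.4]
ee_rot: [-0.122, 0.993, -0.0, -0.001]
contact_force: [0.5, 0.2, -0.4]
gripper_width: 42.7
```

Request:
move_arm(
  steps=[
    [0,-20,0,20,0,0,0],
    [0,-40,0,30,0,0,0],
    [0,-40,0,30,0,0,0],
    [0,-40,0,30,0,0,0],
    [0,-40,0,30,0,0,0],
  ],
)

```text
clock: 21.87
position: [462.0, -28.2, 233.1]
ee_rot: [-0.122, 0.993, 0.0, -0.0]
contact_force: [-0.4, -0.1, -0.5]
gripper_width: 43.3
```

```bash
python3 - <<'E'
from h import *
np.set_printoptions(precision=2,suppress=True)
p=optics.get_image("wrist");cv2.imwrite("pics/w17.png",p["frame"])
s=readout.read_state();print(s["position"],s["contact_force"],s["clock"])
print(proj(p,[[502.7,-27.7,107],[502.7,-27.7,62]]))
t=optics.get_image("scene");cv2.imwrite("pics/s17.png",cv2.resize(t["frame"][160:310,240:400],None,fx=4,fy=4,interpolation=cv2.INTER_CUBIC))
u,v=proj(p,[[502.7,-27.7,85]])[0].astype(int)
cv2.imwrite("pics/w17b.png",cv2.resize(p["frame"][v-50:v+50,u-60:u+60],None,fx=5,fy=5,interpolation=cv2.INTER_CUBIC))
E
```

```text
[462.06 -28.25 232.71] [ 0.41 -0.01 -0.92] 21.9167
[[309.23 234.36]
 [310.72 216.49]]
```

View pics/w17.png

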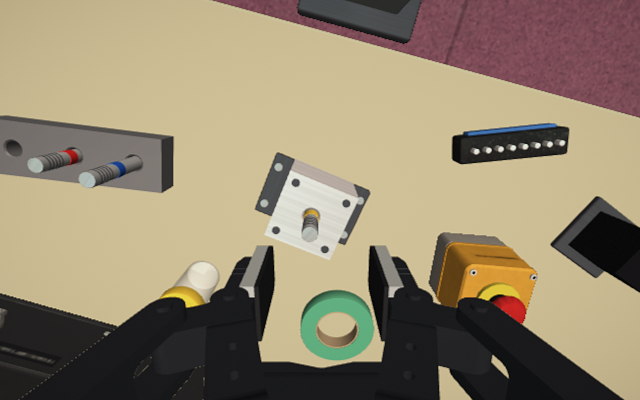

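View pics/s17.png

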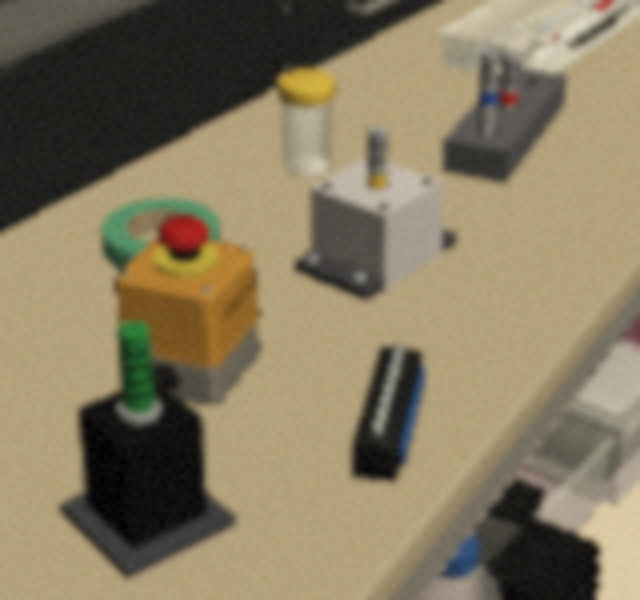

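View pics/w17b.png

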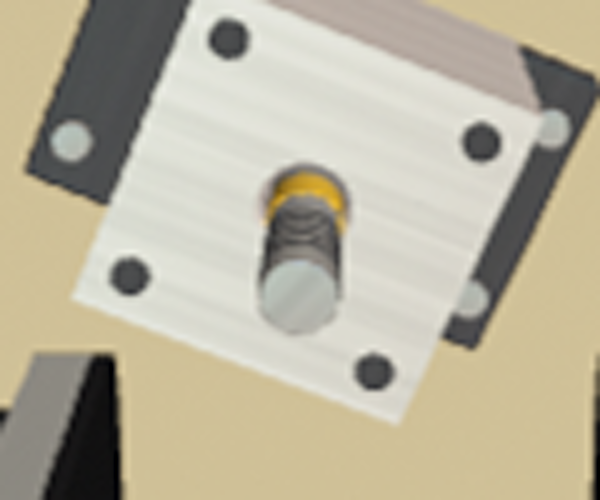

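The yellow post stands upright in the block at (311,215), with the band starting at the top face. The rod's collar rests on its stand, and the red and blue posts are still in the rack. Handing in.

```bash
python3 -c "
from bench import workorder,readout
print(workorder.job_done(),readout.read_state()['clock'])"
```

```text
the job is handed in; nothing more can be done
the job is handed in; nothing more can be done
```

The hole is 36 mm deep, so I fitted the yellow (middle) post and handed the job in at about 22 s, well under the 72 s limit.

- **Measuring:** I pressed the rod's tip fully in on the bottom, with 12 N at the end. The floor came out at about 26 mm above the bench, which matches the 36 mm hole. The rod then went back into its stand.
- **Fitting the post:** The yellow post went in without side forces and met the floor at about 7.5 N. At that point its foot was at about 26 mm by the tool height, so the lower edge of the band should be level with the block's top face.
- **Last pictures before handing in:**
    - The yellow post stands upright, with its band starting at the block's top.
    - The rod's collar rests on the stand.
    - The red and blue posts are still in the rack.
    - I did not move or touch the jar, tape or cassette.
    - The gripper is open and clear of everything.

No check failed. The arm came to rest up to about 3 mm off its commanded position at times, so I relied on measured positions. The bore and block estimates from different pictures varied by about 2 mm, and the post went in without trouble all the same.

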